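Push the stone plate onto its light-box pins and switch on

TASK

The black stone plate lies askew on the light box, riding on top of the two locating pins. Push it sideways with the fingertips, without picking it up, until both holes drop over the pins and it lies flat on the box; then press the light box's button right down and let it go, to switch the light on. Leave the other things on the stall as they are.

Things in the scene. Friction and masses are not known exactly. Their poses are not given: they have to be found in the camera images.
- light_box: Viewing light box, fixed (heavy): flat box 250 mm (own x) by 360 mm (own y) by 36 mm high, opal white top, aluminium frame. Origin at the centre of its underside; own x points away from the robot at yaw 0, y to the left, z up. Two upright steel locating pins stand on its top, on a line 15 mm to own +x of the box's middle, 68 mm to own +y and -y.
- pin_left (a point): Tip of the left (+y) locating pin: 8 mm high above the box top, 9 mm diameter for the lower 3 mm, then tapering to 3 mm across at the tip.
- pin_right (a point): Tip of the right (-y) locating pin, of the same shape, 136 mm from the left one.
- stone_plate: Loose black plate 120 mm (own x) by 190 mm (own y), 7 mm thick, 0.25 to 0.5 kg, with 5 rows of 7 stones in white cells and a through-hole near each short end. Origin at the centre of its underside. It starts riding on the pins, its middle 18 to 34 mm short of home towards the box's -x and up to 20 mm to left or right, up to 0.12 rad askew, tilted 0.1 rad with its long near edge on the box top.
- seat (a point): Point on the box top midway between the pins, 36 mm above the table: where the plate's origin comes to lie when it is home, flat and square to the box (the pins then stick 1 mm out of its holes). The plate slides under a sideways push of a few newtons.
- hole_left (a point): Centre, at the underside, of the plate's left (+y) hole: round, 13 mm diameter, 68 mm from the plate's middle.
- hole_right (a point): Centre, at the underside, of the plate's right (-y) hole: a slot 13 mm wide along own x and 18 mm long along own y, 68 mm from the plate's middle.
- switch_top (a point): Centre of the top face of the light box's push switch: a grey button 24 mm across on a round 44 mm housing, on the near right corner of the box top (own x -90 mm, y -150 mm from the box's middle), its face 22 mm above the box top. It is pressed straight down.
- switch (a joint): Travel of the push switch: 0 m up, 0.005 m fully down, spring-loaded (4 N fully down); the light switches beyond 0.003 m. It springs back when released.
- ring_stand: Clear acrylic ring stand 42 mm across and 58 mm tall with a gold ring on top, left of the light box. Not part of the job. Origin at the middle of its underside.
- rough_ruby: Lump of rough dark-red stone, about 38 x 32 x 28 mm, lying on the left far corner of the light box. Not part of the job. Origin at the middle of its underside.
- tweezers: Steel tweezers 136 mm long, 11 mm wide, 6 mm high, lying on the light box along its far edge (own x axis along the length). Not part of the job. Origin at the middle of its underside.
- loupe: Folding steel loupe about 64 x 26 x 17 mm, on the table right of the light box. Not part of the job. Origin at the middle of its underside.
- bead_jar: Closed jar of beads, 52 mm across, 62 mm tall, on the table right of the light box. Not part of the job. Origin at the middle of its underside.
Not all that is in view belongs to the job. Several things have the shape of the stone_plate; the one meant has the colours described above.

How it is judged (in metres and radians):
On the way, in this order (a step that is already met when the one before it is completed fails the run):
1. the plate has dropped over both pins and lies flat (z of stone_plate in the frame of light_box below 0.038 m and angle between stone_plate's own z axis and vertical below 0.03 rad and horizontal distance between hole_left and pin_left below 0.0035 m and horizontal distance between hole_right and pin_right below 0.006 m), for 0.3 s.
2. the light box's button is pressed down (value of joint switch above 0.003 m), for 0.05 s.
At the end, for the whole second after the job is handed in: The plate lies flat on the light box (within 2 mm of the top, tilt under 0.03 rad) with the round hole within 3.5 mm and the slot within 6 mm of their pins, at rest; the button has been pressed more than 3 mm after that and is up again (all of step 1 and linear speed of stone_plate below 0.01 m/s and value of joint switch below 0.002 m); the robot touches nothing.
It fails at once if the stone plate is lifted or tipped up instead of pushed (12 mm above the pin tips, or tilted over 0.25 rad) (z of stone_plate in the frame of light_box above 0.056 m or angle between stone_plate's own z axis and vertical above 0.25 rad).
It fails at once if one of the other things is moved by more than 25 mm or knocked over (distance of any of ring_stand, rough_ruby, tweezers, loupe, bead_jar from where it was at the start of the episode above 0.025 m or angle between any of ring_stand, bead_jar's own z axis and vertical above 0.5 rad).
It also fails if it takes over 51 s, if anything falls off the work surface, if the arm or the gripper's body presses on something with over 40 N, if the wrist force passes 120 N, or if a joint passes its speed limit or range.

ROBOT

A 7-joint arm with a two-finger parallel gripper is mounted at the origin on the work surface. World frame = base frame: x ahead of the robot, y to its left, z up, the work surface at z = 0. Lengths are in mm, angles in rad, forces in N, time in s.
With the tool pointing down it reaches from about 425 to 925 mm from the base axis. Payload 6.8 kg.
Tool frame: the origin (TCP) lies at the very end of the fingers, on their centre line; the grasp point (between the pads) lies 19 mm behind it; z points along the fingers, y is the direction in which the jaws open and shut (so a half turn about z gives the same grasp; the last joint's range is limited). The gripper opens to 85 mm and grips with 20 to 120 N. Pads are 22 mm wide; open, the fingers measure 114 mm over their backs; the gripper's body (76 mm by 85 mm) begins 54 mm behind the grasp point. The pads swing forward as they close: fully open they stand 13 mm farther back than shut.
Start: joints at [-1.251, 0.477, 0.022, 1.555, -0.011, 1.109, -0.083], TCP at [280.036, 614.188, 231.308] pointing down, gripper open.
Joint ranges: [-2.96, 2.96], [-0.34, 2.1], [-1.41, 1.46], [0.24, 2.44], [-1.37, 4.51], [0.17, 1.92], [-2.96, 2.96]. Speed limits (rad/s): [2.39, 2.39, 3.14, 3.14, 3.14, 3.14, 3.14].

INTERFACE

Orientations are given as [roll, pitch, yaw] about the fixed x, y, z axes, in that order (R = Rz(yaw) Ry(pitch) Rx(roll)).
In Python, from cell import get_state, eyes, arm gives the robot as it stands. The module is installed in compiled form; this text tells all that it offers.
- The arm moves only by the shell command python3 -m jog 'ROWS' [OPENING] [FORCE]. ROWS is JSON, a list of rows, each a list of 2 entries, a list of its own where there are three numbers: the shift along the tool's x, y, z in m, then the turn, a rotation vector about the tool's x, y, z in degrees. In form: [[[dx, dy, dz], [ax, ay, az]], ...]. A call has 1 to 20 rows; each row is the pose to reach, as a shift and turn from the pose commanded when the call began, along the tool's axes at that moment; what a row does not reach only later rows make up. A row lasts 1/10 s, in which the tool goes at most 50 mm and 8.59 degrees, less where a joint would pass 70% of its speed; a pose out of reach is approached as far as the arm can. A call with a gripper value outside its range is refused whole. OPENING is the finger opening in m, from 0 to 0.0854, set as the call begins (- or left out, the last holds). The fingers move at their own pace and stop on an object; FORCE is the grip in N (left out, the last holds). Time passes only in rows, so rows that repeat a pose let the fingers close. It gives the time, the measured TCP pose, the force and the opening at its end, in the units of the state.
- get_state(): the state, without advancing time (a new reading comes with each control period).
- eyes.grab_frame(name): name is "scene" or "top" or "wrist"; returns a dict with "image" (384x512x3 uint8, red, green, blue), "mtx" (3x3 intrinsics, pixels), "rvec" (rotation vector, rad) and "tvec" (3), from world to camera coordinates, as OpenCV has them. Camera axes: x right, y down, z forward; pixel columns grow to the right and rows downward; lengths in mm; the calibration is good to about 2 mm. A picture is of the moment at which its call begins. There is no depth.
- arm.finish_job(): hands the job in, once; it reports no verdict.
The state is a dict: "time": time; "qpos": joint angles; "joint_velocities": joint speeds; "effort": joint torques, N m; "tool_pos": TCP position; "eef_rot": TCP orientation; "wrist_force": force on the tool from outside, world axes, zero at the start; "wrist_torque": the same for the moment, N m; "grip_width": finger opening in mm.
Only numpy, scipy, OpenCV 4.12 (cv2) and the standard library are available. Lean on these libraries where they do the work, as an engineer would, in place of code of your own. Each camera call takes 0.05 s, during which the arm holds its last target.

## Working session

There is one attempt and no reset: what is moved stays moved. The work goes in short steps, Python scripts to look and compute and a shell command to move; the robot and the scene stay as the last step left them, time stands still between calls to the robot, and variables do not carry over. Pictures are saved under pics/ and viewed, and the job is handed in when it is done.

```bash
mkdir -p pics; cat > h.py <<'E'
import numpy as np, cv2
from cell import get_state, eyes, arm
def snap(cam,fn):
    f=eyes.grab_frame(cam); np.savez('pics/'+fn+'.npz',**f)
    cv2.imwrite('pics/'+fn+'.png',cv2.cvtColor(f['image'],cv2.COLOR_RGB2BGR)); return f
def load(fn): return dict(np.load('pics/'+fn+'.npz'))
def crop(fn,x0,y0,x1,y1,s,out):
    i=cv2.imread('pics/'+fn+'.png')[y0:y1,x0:x1]
    cv2.imwrite('pics/'+out+'.png',cv2.resize(i,None,fx=s,fy=s,interpolation=cv2.INTER_CUBIC))
def back(f,uv,z):
    R=cv2.Rodrigues(f['rvec'])[0]; t=np.asarray(f['tvec']).reshape(3); c=-R.T@t
    d=R.T@np.linalg.inv(f['mtx'])@np.array([uv[0],uv[1],1.]); return c+d*(z-c[2])/d[2]
def proj(f,P): return cv2.projectPoints(np.asarray(P,float).reshape(-1,1,3),f['rvec'],np.asarray(f['tvec'],float),f['mtx'],None)[0].reshape(-1,2)
E
python3 - <<'E'
from h import *
print(get_state())
for c in('scene','top','wrist'): f=snap(c,c+'0')
E
```

```text
{'time': 0.0, 'qpos': array([-1.25110775,  0.47783601,  0.02236375,  1.55643573, -0.01152365,
        1.10932562, -0.08311662]), 'joint_velocities': array([ 7.22306303e-04, -2.82788577e-04, -8.81325526e-04, -8.04700985e-04,
       -3.61348043e-05, -4.60283159e-04, -1.19892981e-03]), 'effort': array([-7.40131109e-04, -5.96460736e+01,  1.60785835e+00, -2.81197089e+01,
        1.25775495e-02,  9.49254289e-03,  1.28239324e-05]), 'tool_pos': array([279.80460855, 613.62187599, 230.30875178]), 'eef_rot': array([-3.13972087e+00,  1.30769828e-04,  2.71377745e+00]), 'wrist_force': array([-0.40287461, -0.03924524, -0.83398449]), 'wrist_torque': array([-0.0702243 , -0.06926359,  0.00487418]), 'grip_width': 85.05991462992449}
```

View pics/scene0.png

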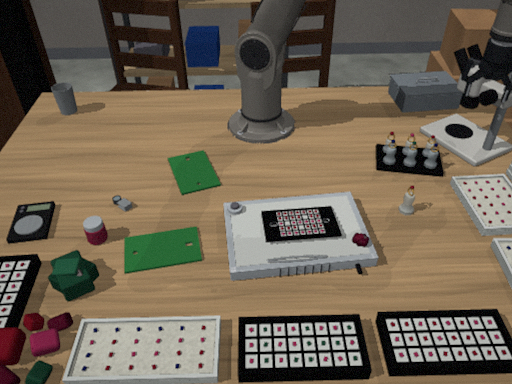

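View pics/top0.png

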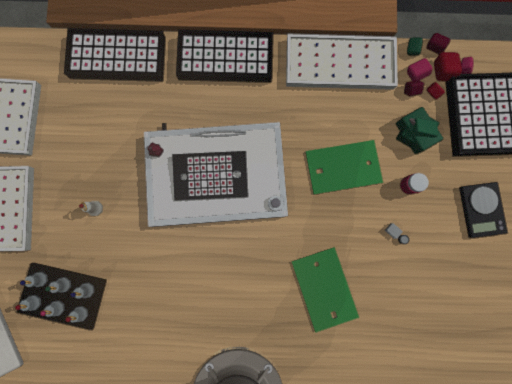

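View pics/wrist0.png

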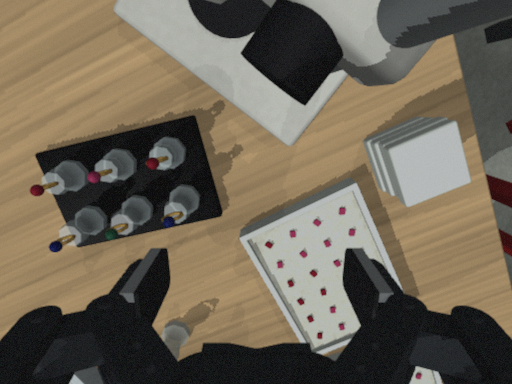

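The scene and top views show the box at about top pixels (145–287, 125–225), with the plate in its middle, the switch at (275,204), the ruby at (155,150) and the tweezers at (217,134). I'll enlarge this area.

```bash
python3 - <<'E'
from h import *
crop('top0',135,115,295,235,5,'top0c')
crop('scene0',215,185,380,285,4.8,'scene0c')
E
```

```text
(no output)
```

View pics/top0c.png

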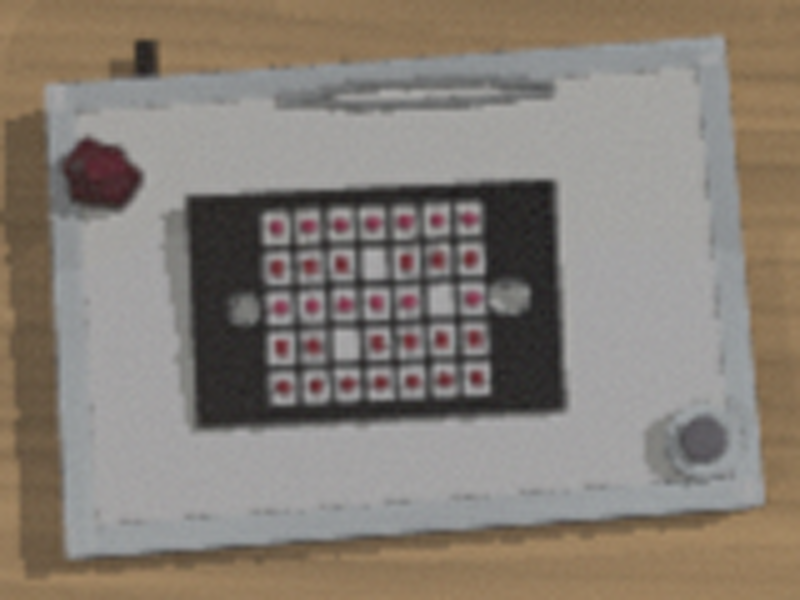

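View pics/scene0c.png

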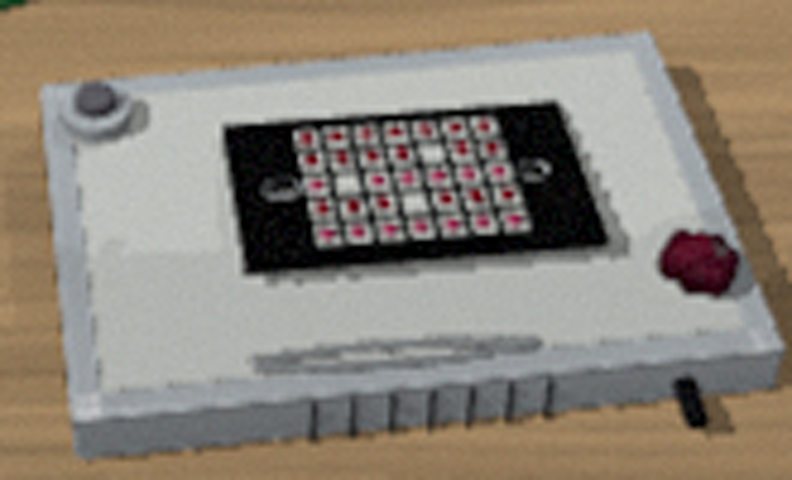

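```bash
cat > fit.py <<'E'
from h import *
from scipy.optimize import least_squares
def c2f(p,x0,y0,s): p=np.array(p,float); return (p+.5)/s-.5+[x0,y0]
def boxpts(x,L):
    c,s=np.cos(x[2]),np.sin(x[2]); L=np.array(L,float)
    return np.c_[x[0]+c*L[:,0]-s*L[:,1], x[1]+s*L[:,0]+c*L[:,1], L[:,2]]
E
python3 - <<'E'
from fit import *
T=load('top0');S=load('scene0')
# local: far-left, far-right, near-right, near-left
LB=[(125,180,36),(125,-180,36),(-125,-180,36),(-125,180,36)]
LBs=[(-125,-180,36),(-125,180,36),(125,180,36),(125,-180,36),(-90,-150,58)]
tb=c2f([(48,88),(722,38),(762,503),(68,557),(702,438)],135,115,5)
sb=c2f([(42,88),(648,33),(780,350),(75,425),(97,97)],215,185,4.8)
def r(x): return np.r_[(proj(T,boxpts(x,LB+[(-90,-150,58)]))-tb).ravel()]
def rs(x): return (proj(S,boxpts(x,LBs))-sb).ravel()
for n,q in (('top',r),('scene',rs),('both',lambda x:np.r_[r(x),rs(x)])):
    o=least_squares(q,[650,50,0]); print(n,o.x,np.abs(o.fun).max())
B=o.x
# plate corners, tilt 0.1: far edge up (about near edge)
def pl(x,tilt=.1):
    # x: near-edge-based pose of plate centre xy, yaw ; local pts of top
    c,s=np.cos(tilt),np.sin(tilt); out=[]
    for a,b in [(60,95),(60,-95),(-60,-95),(-60,95)]:
        u=(a+60)*c-7*s-60; z=36+(a+60)*s+7*c
        out.append((u,b,z))
    return boxpts(x,out)
tp=c2f([(188,197),(556,181),(566,409),(198,427)],135,115,5)
sp=c2f([(605,244),(246,271),(224,127),(557,102)],215,185,4.8)
q1=lambda x:(proj(T,pl(x))-tp).ravel(); q2=lambda x:(proj(S,pl(x))-sp).ravel()
for n,q in (('top',q1),('scene',q2),('both',lambda x:np.r_[q1(x),q2(x)])):
    o=least_squares(q,[B[0],B[1],B[2]]); d=o.x-B; c,s=np.cos(B[2]),np.sin(B[2])
    print(n,o.x,np.abs(o.fun).max(),'inbox',c*d[0]+s*d[1],-s*d[0]+c*d[1],d[2])
g=boxpts(B,[(15,68,44),(15,-68,44),(15,0,36),(-90,-150,58)]);print(g)
st=get_state();print(st['qpos'])
E
```

```text
top [5.63571235e+02 7.50758190e+01 1.00645504e-01] 1.0120777651703747
scene [5.67840580e+02 7.49864730e+01 1.04343647e-01] 1.4375601048922135
both [5.65045146e+02 7.50937730e+01 1.02049203e-01] 1.2840302098686323
top [5.56522376e+02 8.54850643e+01 7.14981948e-02] 0.5254302469807612 inbox -7.419846237847658 11.205463608515318 -0.03055100807665101
scene [5.61497674e+02 8.59429453e+01 7.15914461e-02] 0.8213433406671129 inbox -2.423786748311724 11.154118066369506 -0.03045775682921105
both [5.58206390e+02 8.58431006e+01 7.15366883e-02] 1.463658210547294 inbox -5.708119207983998 11.390083003876676 -0.03051251462762751
[[573.03980051 144.26808538  44.        ]
 [586.89441577   8.97562574  44.        ]
 [579.96710814  76.62185556  36.        ]
 [490.79419657 -83.294347    58.        ]]
[-1.2511405   0.47765801  0.02234281  1.55618929 -0.01151643  1.10931809
 -0.08311435]
```

```bash
cat >> h.py <<'E'
from scipy.spatial.transform import Rotation as Ro
B=np.array([565.05,75.09,0.102])
def b2w(bx,by): c,s=np.cos(B[2]),np.sin(B[2]); return np.array([B[0]+c*bx-s*by,B[1]+s*bx+c*by])
def w2b(x,y): c,s=np.cos(B[2]),np.sin(B[2]); d=np.array([x,y])-B[:2]; return np.array([c*d[0]+s*d[1],-s*d[0]+c*d[1]])
def go(bx,by,z,yaw=0.102):
    st=get_state(); R0=Ro.from_euler('xyz',st['eef_rot']); R1=Ro.from_euler('xyz',[np.pi,0,yaw])
    p=np.r_[b2w(bx,by),z]
    print('t',st['time'],'now box',w2b(*st['tool_pos'][:2]).round(1),st['tool_pos'].round(1),'F',st['wrist_force'].round(1),'shift m',(R0.inv().apply(p-st['tool_pos'])/1000).round(4),'turn',np.degrees((R0.inv()*R1).as_rotvec()).round(2))
E
python3 -c "
from h import *
go(-6,138,150)"
```

```text
t 0.15 now box [-228.9  564.9] [279.8 613.8 230.5] F [-0.   1.3 -0. ] shift m [-0.4081 -0.2557  0.0809] turn [-2.0000e-02  1.1000e-01  1.4965e+02]
```

```bash
python3 -m jog '[[[-0.034,-0.021,0],[0,0,8]],[[-0.068,-0.042,0],[0,0,16]],[[-0.102,-0.063,0],[0,0,24]],[[-0.136,-0.084,0],[0,0,32]],[[-0.17,-0.105,0],[0,0,40]],[[-0.204,-0.126,0],[0,0,48]],[[-0.238,-0.147,0],[0,0,56]],[[-0.272,-0.168,0],[0,0,64]],[[-0.306,-0.189,0],[0,0,72]],[[-0.34,-0.21,0],[0,0,80]],[[-0.374,-0.234,0.01],[0,0,88]],[[-0.408,-0.256,0.02],[0,0,96]],[[-0.408,-0.256,0.03],[0,0,104]],[[-0.408,-0.256,0.04],[0,0,112]],[[-0.408,-0.256,0.05],[0,0,120]],[[-0.408,-0.256,0.06],[0,0,128]],[[-0.408,-0.256,0.07],[0,0,136]],[[-0.408,-0.256,0.08],[0,0,144]],[[-0.408,-0.256,0.08],[0,0,149.6]],[[-0.408,-0.256,0.08],[0,0,149.6]]]' 0 20
python3 -c "
from h import *
snap('wrist','w1')
snap('top','t1')
go(-6,138,60)"
```

```text
time: 2.15
tool_pos: [544.6, 212.1, 150.7]
eef_rot: [3.141, 0.001, 0.102]
wrist_force: [-0.7, -0.2, -0.6]
grip_width: 0.1
t 2.25 now box [ -6.  138.3] [545.  212.1 151.3] F [-0.2  0.1 -0.9] shift m [-0.      0.0003  0.0913] turn [0.01 0.   0.21]
```

View pics/w1.png

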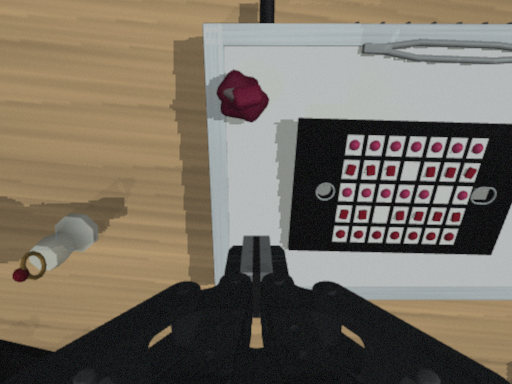

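View pics/t1.png

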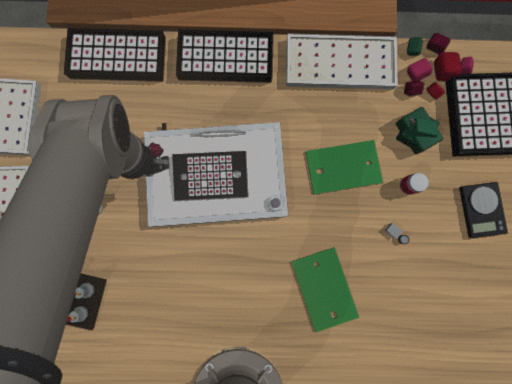

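The wrist view shows the plate's left corners at (299,119) and (289,250), the box's outer left edge from (205,26) to (216,298), and the left hole at (325,191).

```bash
python3 - <<'E'
from h import *
f=load('w1')
for n,uv,z in (('farleft box',(205,26),36),('nearleft box',(216,298),36),('plate FL',(299,119),54.9),('plate NL',(289,250),43),('hole',(325,191),50),('slot',(483,195),50)):
    p=back(f,uv,z); print(n,p.round(1),w2b(*p[:2]).round(1))
print(proj(f,[np.r_[b2w(-6,138),151]]), proj(f,[np.r_[b2w(15,68),44],np.r_[b2w(15,-68),44]]))
E
```

```text
farleft box [669.  262.7  36. ] [122.5 176. ]
nearleft box [425.1 239.3  36. ] [-122.5  177.6]
plate FL [609.1 184.2  54.9] [ 54.9 104.1]
plate NL [490.1 174.5  43. ] [-64.5 106.5]
hole [552.3 153.   50. ] [-4.8 78.8]
slot [562.4  18.5  50. ] [ -8.4 -56. ]
[[254.78726086 250.64394858]] [[337.80791838 166.55119374]
 [498.40658808 166.50928906]]
```

```bash
python3 -m jog '[[[0,0,0.03],[0,0,0]],[[0,0,0.06],[0,0,0]],[[0,0,0.09],[0,0,0]],[[0,0,0.105],[0,0,0]],[[0,0,0.111],[0,0,0]],[[0,0,0.111],[0,0,0]]]'
python3 -m jog '[[[0,0.004,0],[0,0,0]],[[0,0.008,0],[0,0,0]],[[0,0.012,0],[0,0,0]],[[0,0.014,0],[0,0,0]],[[0,0.014,0],[0,0,0]]]'
python3 -c "
from h import *
snap('wrist','w2');go(-6,120,40);crop('w2',180,100,512,300,2.4,'w2c')"
```

```text
time: 2.85
tool_pos: [545.3, 211.9, 40.4]
eef_rot: [3.142, 0.0, 0.103]
wrist_force: [0.0, 0.7, 0.1]
grip_width: -0.2
time: 3.35
tool_pos: [546.7, 197.6, 40.6]
eef_rot: [-3.141, -0.0, 0.102]
wrist_force: [-0.5, 0.3, -0.6]
grip_width: -0.1
t 3.4 now box [ -5.8 124.1] [546.6 197.9  40.5] F [ 0.4  0.6 -0.2] shift m [-0.0002  0.0041  0.0005] turn [-0.01 -0.02  0.02]
```

View pics/w2.png

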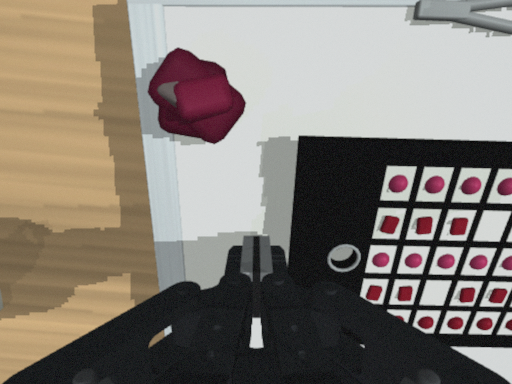

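```bash
python3 -m jog '[[[0,0.002,0],[0,0,0]],[[0,0.004,0],[0,0,0]],[[0,0.006,0],[0,0,0]],[[0,0.008,0],[0,0,0]]]'
python3 -m jog '[[[0,0.002,0],[0,0,0]],[[0,0.004,0],[0,0,0]],[[0,0.006,0],[0,0,0]],[[0,0.008,0],[0,0,0]],[[0,0.008,0],[0,0,0]]]'
python3 -c "
from h import *
snap('wrist','w3');go(-6,108,40)"
```

```text
time: 3.8
tool_pos: [547.2, 190.9, 40.3]
eef_rot: [-3.141, 0.0, 0.103]
wrist_force: [-0.1, 3.7, -0.4]
grip_width: -0.1
time: 4.3
tool_pos: [548.2, 181.6, 40.3]
eef_rot: [3.141, -0.0, 0.102]
wrist_force: [-0.4, 1.6, -0.1]
grip_width: 0.4
t 4.35 now box [ -5.9 107.7] [548.2 181.6  40.3] F [ 0.5  1.7 -0.4] shift m [-0.0001 -0.0003  0.0003] turn [ 0.02 -0.    0.02]
```

View pics/w3.png

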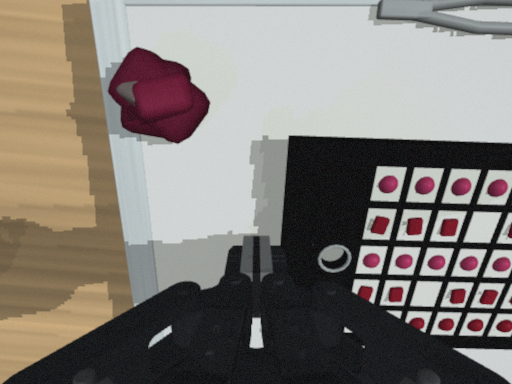

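```bash
python3 - <<'E'
from h import *
crop('w3',80,0,300,300,2,'w3a')
crop('w3',280,90,512,360,2.2,'w3b')
E
```

```text
(no output)
```

View pics/w3a.png

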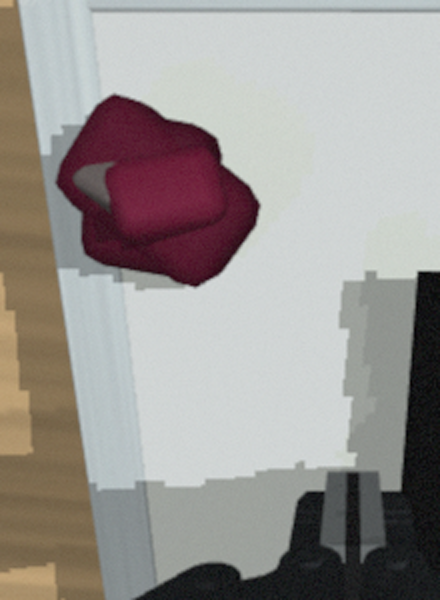

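View pics/w3b.png

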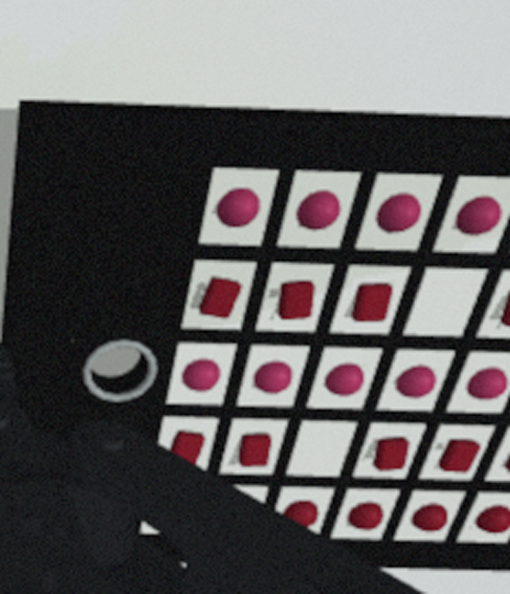

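```bash
python3 - <<'E'
from h import *
f=load('w3')
for n,uv,z in (('edge',(90,0),36),('edge',(117.5,200),36),('edge',(132.5,300),36),('plate FL',(289,136),55),('hole',(334.5,258.6),50)):
    p=back(f,uv,z); print(n,p.round(1),w2b(*p[:2]).round(1))
E
```

```text
edge [657.4 262.6  36. ] [110.9 177.1]
edge [568.  254.4  36. ] [ 21.2 178.1]
edge [507.2 248.1  36. ] [-39.9 178. ]
plate FL [611.4 173.2  55. ] [56.1 92.8]
hole [553.3 141.9  50. ] [-4.9 67.6]
```

```bash
python3 -m jog '[[[0,0.001,0],[0,0,0]],[[0,0.002,0],[0,0,0]],[[0,0.002,0],[0,0,0]],[[0,-0.004,0],[0,0,0]],[[0,-0.012,0],[0,0,0]],[[0,-0.012,-0.03],[0,0,0]],[[0,-0.012,-0.06],[0,0,0]],[[0,-0.012,-0.06],[0,0,0]]]'
python3 -c "
from h import *
snap('wrist','w4');go(-95,0,100)"
```

```text
time: 5.15
tool_pos: [549.4, 195.0, 103.7]
eef_rot: [-3.14, -0.006, 0.103]
wrist_force: [-0.2, -0.0, -0.1]
grip_width: -0.0
t 5.2 now box [ -4.6 120.9] [548.2 194.9 102. ] F [-0.1 -1.1 -0.2] shift m [-0.0906  0.1208  0.0015] turn [-0.07 -0.2   0.07]
```

View pics/w4.png

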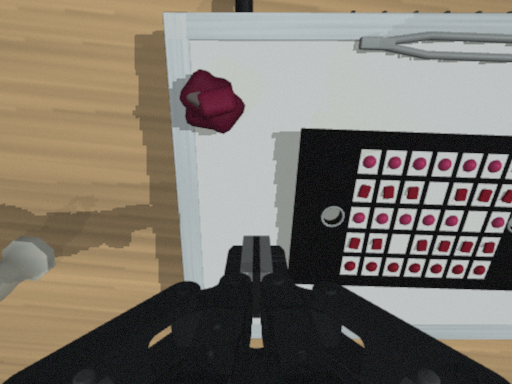

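```bash
python3 -m jog '[[[-0.04,0,0],[0,0,0]],[[-0.08,0.02,0],[0,0,0]],[[-0.092,0.06,0],[0,0,0]],[[-0.092,0.1,0],[0,0,0]],[[-0.092,0.121,0],[0,0,0]],[[-0.092,0.121,0.02],[0,0,0]],[[-0.092,0.121,0.02],[0,0,0]]]' 0.085
python3 -c "
from h import *
snap('wrist','w5');go(-95,0,32)"
```

```text
time: 5.9
tool_pos: [465.9, 63.4, 78.4]
eef_rot: [3.14, 0.004, 0.101]
wrist_force: [-0.6, 0.2, -0.0]
grip_width: 85.0
t 5.95 now box [-99.2  -1. ] [466.5  64.   79.2] F [0.3 0.4 0.1] shift m [ 0.0044 -0.001   0.0471] turn [0.05 0.19 0.02]
```

View pics/w5.png

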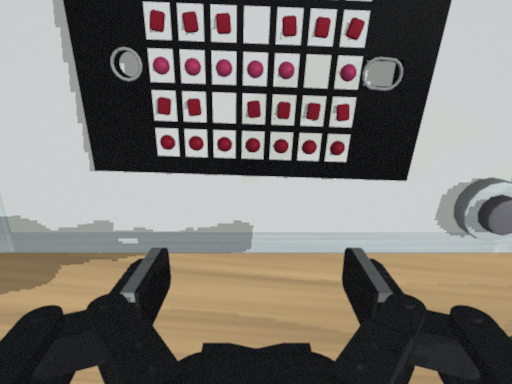

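The wrist view shows the plate's near edge from (92,171) to (408,181), nicely between and ahead of the open fingertips. The switch is clear on the right at (497,213).

```bash
python3 -m jog '[[[0,0,0.025],[0,0,0]],[[0,0,0.045],[0,0,0]],[[0,0,0.05],[0,0,0]],[[0,0,0.05],[0,0,0]]]'
python3 -m jog '[[[0,0,0.001],[0,0,0]],[[0,0,0.002],[0,0,0]],[[0,0,0.002],[0,0,0]]]'
python3 -c "
from h import *
snap('wrist','w6');snap('scene','s6');crop('s6',200,170,390,290,4,'s6c');go(-95,0,25)"
```

```text
time: 6.35
tool_pos: [467.4, 64.6, 30.0]
eef_rot: [3.141, 0.002, 0.104]
wrist_force: [-0.3, -0.8, 0.2]
grip_width: 85.0
time: 6.65
tool_pos: [468.2, 64.5, 28.9]
eef_rot: [-3.141, -0.001, 0.103]
wrist_force: [-0.2, -0.2, -0.5]
grip_width: 84.5
t 6.75 now box [-97.6  -0.7] [468.1  64.4  28.7] F [-0.2 -0.4  0.5] shift m [ 0.0026 -0.0007  0.0037] turn [-0.02 -0.04  0.05]
```

View pics/w6.png

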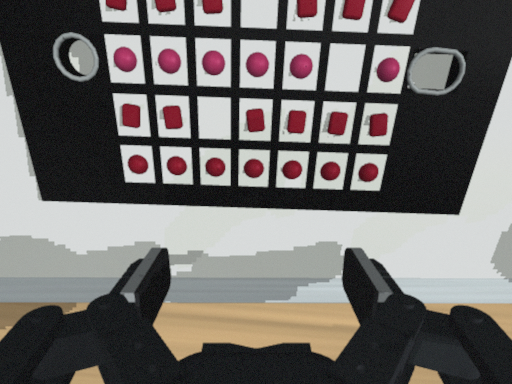

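View pics/s6c.png

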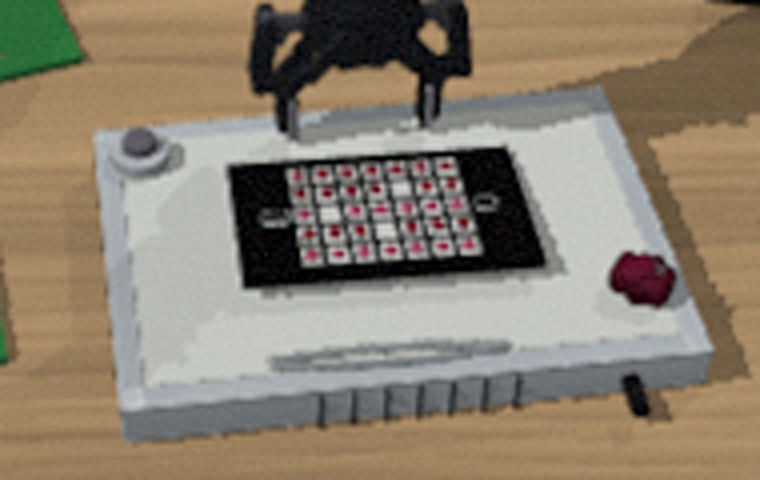

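Both fingertips are just above the box's near edge, short of the plate. I'll go down a little more and watch the force.

```bash
python3 -m jog '[[[0,0,0.001],[0,0,0]],[[0,0,0.002],[0,0,0]],[[0,0,0.002],[0,0,0]]]'
python3 -m jog '[[[0,0,0.0005],[0,0,0]],[[0,0,0.001],[0,0,0]],[[0,0,0.001],[0,0,0]]]'
python3 -c "
from h import *
go(-76,0,25)"
```

```text
time: 7.05
tool_pos: [467.7, 64.2, 26.2]
eef_rot: [3.142, 0.0, 0.103]
wrist_force: [-0.0, 0.1, -0.4]
grip_width: 85.1
time: 7.35
tool_pos: [467.7, 64.3, 25.2]
eef_rot: [3.142, 0.0, 0.103]
wrist_force: [-0.3, 0.2, -0.6]
grip_width: 84.8
t 7.35 now box [-97.9  -0.8] [467.7  64.3  25.2] F [-0.3  0.2 -0.6] shift m [ 0.0219 -0.0008  0.0002] turn [0.   0.01 0.04]
```

```bash
python3 -m jog '[[[0.006,0,0],[0,0,0]],[[0.012,0,0],[0,0,0]],[[0.016,0,0],[0,0,0]],[[0.018,0,0],[0,0,0]],[[0.020,0,0],[0,0,0]]]'
python3 -m jog '[[[0.002,0,0],[0,0,0]],[[0.004,0,0],[0,0,0]],[[0.006,0,0],[0,0,0]],[[0.006,0,0],[0,0,0]]]'
python3 -c "
from h import *
snap('wrist','w7');go(-56,0,25)"
```

```text
time: 7.85
tool_pos: [486.5, 66.1, 25.0]
eef_rot: [-3.141, 0.003, 0.102]
wrist_force: [-5.8, -1.8, 4.0]
grip_width: 85.1
time: 8.25
tool_pos: [492.4, 66.3, 25.0]
eef_rot: [3.141, 0.002, 0.102]
wrist_force: [-4.5, -0.8, 1.8]
grip_width: 85.1
t 8.3 now box [-73.1  -1.3] [492.5  66.3  25. ] F [-4.  -1.4  1.1] shift m [ 0.0171 -0.0013 -0.0001] turn [0.02 0.12 0.01]
```

View pics/w7.png

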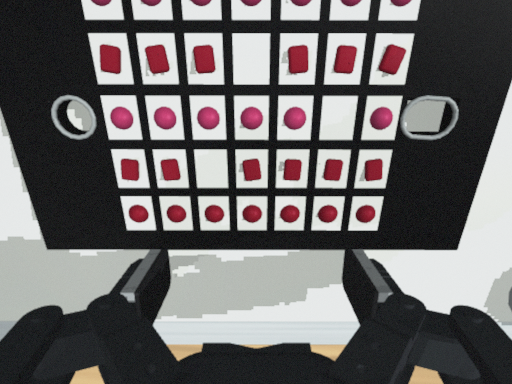

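The plate's near edge is now level in the picture (row 249), so it is square to the fingers. I'll check how far it still has to go.

```bash
cat > m.py <<'E'
import sys
from h import *
f=load(sys.argv[1]); z=float(sys.argv[2])
for a in sys.argv[3:]:
    p=back(f,eval(a),z); print(a,w2b(*p[:2]).round(1))
E
python3 m.py w7 50 "(74,117)" "(430,118)"; python3 m.py w7 43 "(48,250)" "(458,250)"; python3 m.py w7 36 "(256,346)"
```

```text
(74,117) [-2.6 66.5]
(430,118) [ -3.  -68.1]
(48,250) [-62.7  93.7]
(458,250) [-62.8 -95.6]
(256,346) [-125.4   -2.3]
```

```bash
python3 -m jog '[[[0.002,0,0],[0,0,0]],[[0.004,0,0],[0,0,0]],[[0.006,0,0],[0,0,0]],[[0.008,0,0],[0,0,0]],[[0.01,0,0],[0,0,0]],[[0.011,0,0],[0,0,0]],[[0.011,0,0],[0,0,0]]]'
python3 -c "
from h import *
snap('wrist','w8');go(-56,0,25)"
```

```text
time: 9.0
tool_pos: [506.2, 68.3, 25.7]
eef_rot: [3.142, -0.003, 0.103]
wrist_force: [0.4, 0.0, 0.1]
grip_width: 85.1
t 9.05 now box [-59.6  -0.7] [505.8  68.3  25.7] F [ 0.4  0.6 -0.3] shift m [ 0.0036 -0.0007  0.0007] turn [-0.   -0.12  0.05]
```

View pics/w8.png

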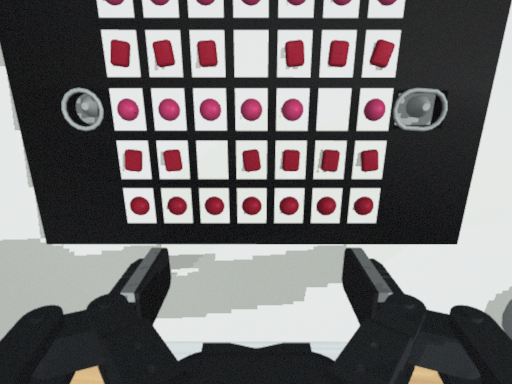

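The pins now show inside both holes at (85,106) and (420,105), and the push force has gone. The plate seems to have dropped, so I'll check that.

```bash
python3 - <<'E'
from h import *
crop('w8',40,70,460,260,1.9,'w8c')
snap('scene','s8');crop('s8',200,170,390,290,4,'s8c')
E
python3 m.py w8 43 "(83,109)" "(419,110)" "(46,244)" "(458,244)"
```

```text
(83,109) [13.8 67.7]
(419,110) [ 13.5 -67.1]
(46,244) [-46.3  95.2]
(458,244) [-46.2 -94.9]
```

View pics/w8c.png

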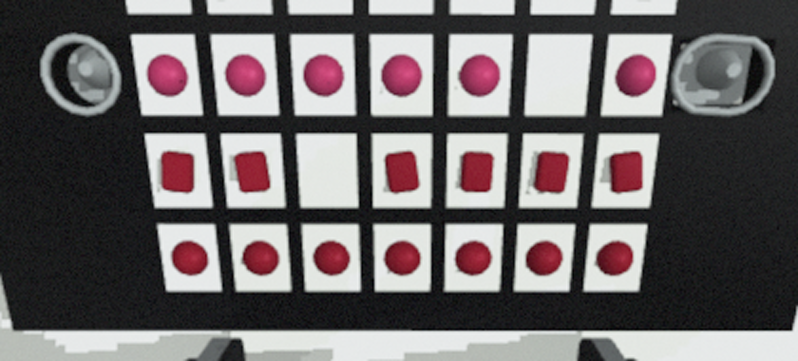

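View pics/s8c.png

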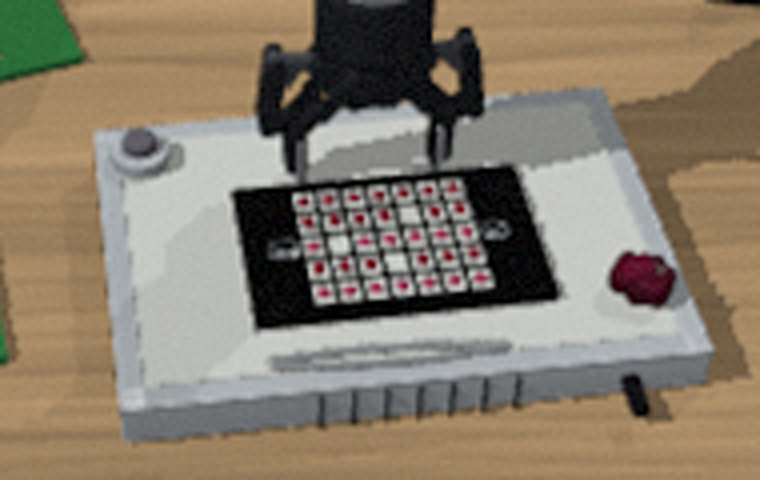

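The measured distances fit a plate lying flat at z = 43: hole to edge 60.0 mm, edge length 190 mm and hole spacing 135 mm. The shadow gap in the scene view has also closed. The plate is home, so I'll back off, rise and go to the switch.

```bash
python3 -m jog '[[[-0.006,0,0],[0,0,0]],[[-0.015,0,0],[0,0,0]],[[-0.02,0,0],[0,0,0]],[[-0.02,0,-0.03],[0,0,0]],[[-0.02,0,-0.07],[0,0,0]],[[-0.02,0,-0.09],[0,0,0]],[[-0.02,0,-0.09],[0,0,0]]]'
python3 -c "
from h import *
go(-90,-150,110)"
```

```text
time: 9.8
tool_pos: [486.0, 66.4, 117.6]
eef_rot: [-3.14, -0.005, 0.103]
wrist_force: [0.6, 0.2, -0.1]
grip_width: 84.8
t 9.8 now box [-79.5  -0.6] [486.   66.4 117.6] F [ 0.6  0.2 -0.1] shift m [-0.0106  0.1494  0.0073] turn [-0.11 -0.26  0.04]
```

```bash
python3 -m jog '[[[0,0.04,0],[0,0,0]],[[-0.02,0.08,0],[0,0,0]],[[-0.04,0.12,0],[0,0,0]],[[-0.05,0.149,0],[0,0,0]],[[-0.05,0.149,0],[0,0,0]],[[-0.05,0.149,0],[0,0,0]]]' 0
python3 -c "
from h import *
snap('wrist','w9');go(-90,-150,80)
f=load('w9');print(proj(f,[np.r_[b2w(-90,-150),58]]))"
```

```text
time: 10.4
tool_pos: [449.4, -87.4, 114.6]
eef_rot: [-3.141, 0.001, 0.101]
wrist_force: [0.3, 0.4, -0.4]
grip_width: 0.3
t 10.45 now box [-131. -149.] [449.9 -86.5 114.7] F [1.  0.  0.6] shift m [0.041  0.001  0.0346] turn [-0.03  0.05  0.07]
[[254.63898394 153.66245444]]
```

View pics/w9.png

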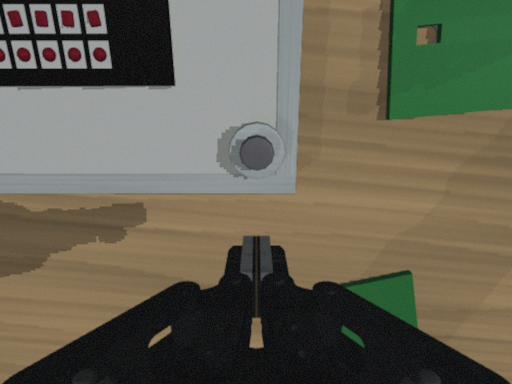

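The button is at (257,153), within 3 px of the predicted spot. I'll move over it and press down slowly.

```bash
python3 -m jog '[[[0.02,0.001,0],[0,0,0]],[[0.041,0.001,0.01],[0,0,0]],[[0.041,0.001,0.03],[0,0,0]],[[0.041,0.001,0.045],[0,0,0]],[[0.041,0.001,0.051],[0,0,0]],[[0.041,0.001,0.051],[0,0,0]],[[0.041,0.001,0.051],[0,0,0]]]'
python3 -m jog '[[[0,0,0.002],[0,0,0]],[[0,0,0.004],[0,0,0]],[[0,0,0.006],[0,0,0]],[[0,0,0.008],[0,0,0]],[[0,0,0.008],[0,0,0]]]'
python3 -c "
from h import *
go(-90,-150,53)"
```

```text
time: 11.15
tool_pos: [491.4, -83.6, 64.5]
eef_rot: [-3.142, -0.0, 0.104]
wrist_force: [0.3, -0.6, 0.2]
grip_width: 0.1
time: 11.65
tool_pos: [491.3, -84.0, 56.2]
eef_rot: [-3.141, -0.0, 0.103]
wrist_force: [0.1, 0.5, 1.4]
grip_width: -0.2
t 11.65 now box [ -89.6 -150.8] [491.3 -84.   56.2] F [0.1 0.5 1.4] shift m [-0.0004 -0.0008  0.0032] turn [-0.01 -0.01  0.04]
```

```bash
python3 -m jog '[[[0,0,0.001],[0,0,0]],[[0,0,0.002],[0,0,0]],[[0,0,0.003],[0,0,0]],[[0,0,0.003],[0,0,0]],[[0,0,0.003],[0,0,0]]]'
python3 -m jog '[[[0,0,0.0005],[0,0,0]],[[0,0,0.001],[0,0,0]],[[0,0,0.001],[0,0,0]]]'
python3 -c "
from h import *
go(-90,-150,53);snap('scene','s10');crop('s10',200,170,390,290,4,'s10c');snap('wrist','w10')"
```

```text
time: 12.15
tool_pos: [491.3, -84.1, 53.4]
eef_rot: [-3.141, -0.0, 0.103]
wrist_force: [0.4, -0.6, 2.6]
grip_width: 0.0
time: 12.45
tool_pos: [491.3, -84.1, 52.3]
eef_rot: [-3.142, -0.0, 0.103]
wrist_force: [0.1, -0.2, 2.7]
grip_width: -0.2
t 12.45 now box [ -89.6 -150.8] [491.3 -84.1  52.3] F [ 0.1 -0.2  2.7] shift m [-0.0004 -0.0008 -0.0007] turn [-0.   -0.02  0.05]
```

View pics/s10c.png

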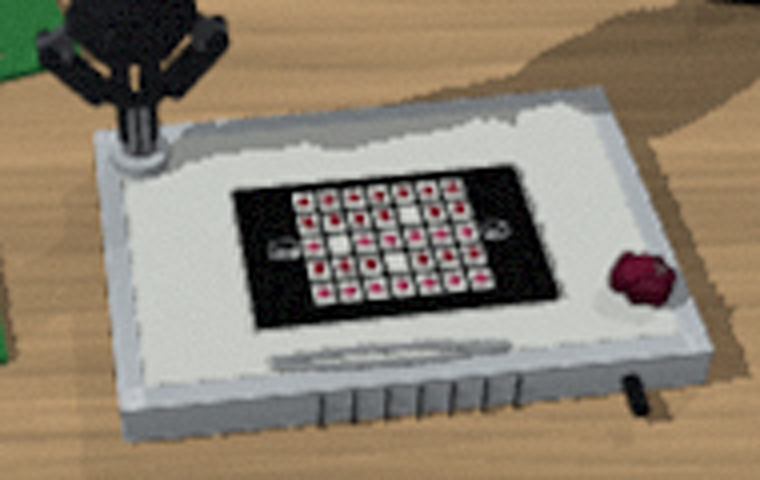

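View pics/w10.png

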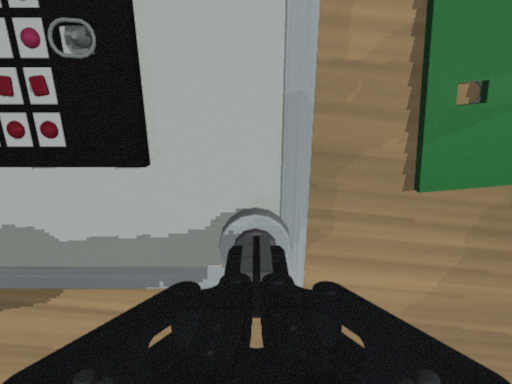

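The force is only 2.7 N, so the button isn't at the bottom yet. I'll press to the stop.

```bash
python3 -m jog '[[[0,0,0.0005],[0,0,0]],[[0,0,0.001],[0,0,0]],[[0,0,0.0015],[0,0,0]],[[0,0,0.0015],[0,0,0]]]'
python3 -c "
from h import *
for i in range(3): snap('scene','s11');print(get_state()['wrist_force'],get_state()['tool_pos'])
for n in ('s8','s10','s11'):
  i=load(n)['image'];print(n,i[250:256,240:255].mean((0,1)),i[195:200,285:300].mean((0,1)))"
```

```text
time: 12.95
tool_pos: [491.3, -84.1, 51.8]
eef_rot: [-3.14, -0.0, 0.102]
wrist_force: [-3.8, 2.0, 18.2]
grip_width: -0.1
[-3.82110206  2.2308987  19.63417623] [491.35708048 -84.10107863  51.80885212]
[-3.6509935   2.01717378 19.95506758] [491.34940602 -84.12530153  51.81672061]
[-2.87657907  1.56057205 19.27187107] [491.32789769 -84.10566609  51.78682742]
s8 [185.         187.61111111 183.02222222] [103.42666667 106.93333333 109.73333333]
s10 [198.22222222 201.21111111 196.07777778] [129.81333333 123.14666667 113.34666667]
s11 [197.9        200.9        195.61111111] [129.6        122.61333333 112.58666667]
```

The button hit its stop at about 19 N, and the light is on: the box top is brighter, 185 → 198. Next I'll release, back off and check.

```bash
python3 -m jog '[[[0,0,-0.004],[0,0,0]],[[0,0,-0.02],[0,0,0]],[[0,0,-0.06],[0,0,0]],[[-0.03,0,-0.08],[0,0,0]],[[-0.05,0,-0.1],[0,0,0]],[[-0.05,0,-0.1],[0,0,0]],[[-0.05,0,-0.1],[0,0,0]]]'
python3 -c "
from h import *
snap('wrist','w12');snap('top','t12');crop('t12',135,115,295,235,5,'t12c');snap('scene','s12')
print(load('s12')['image'][250:256,240:255].mean((0,1)),get_state()['wrist_force'])"
```

```text
time: 13.8
tool_pos: [441.6, -88.9, 150.8]
eef_rot: [-3.141, -0.001, 0.103]
wrist_force: [-0.3, 0.1, -0.5]
grip_width: -0.1
[196.51111111 199.34444444 194.32222222] [ 0.56247909  0.08220999 -0.34072194]
```

View pics/t12c.png

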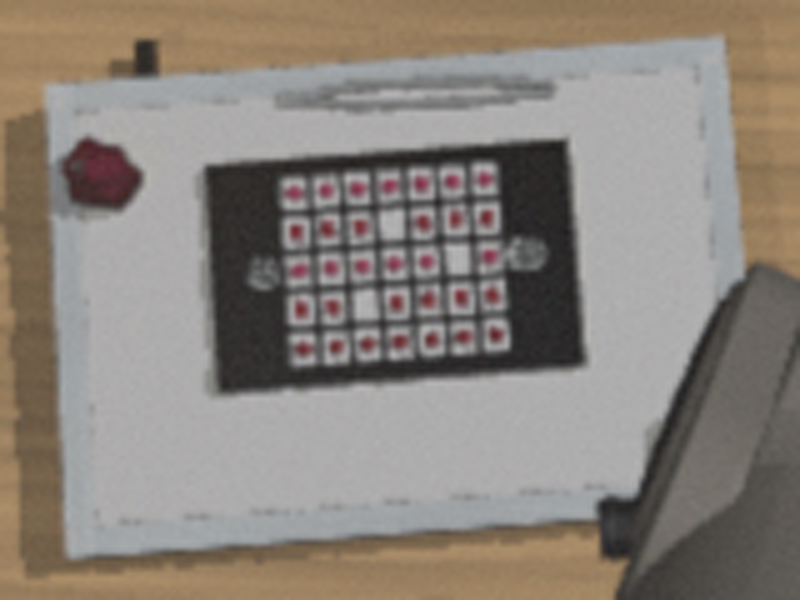

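View pics/w12.png

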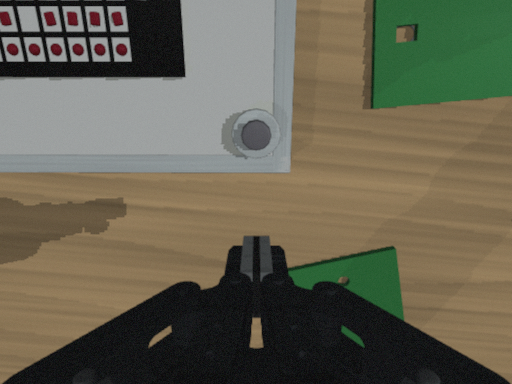

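View pics/s12.png

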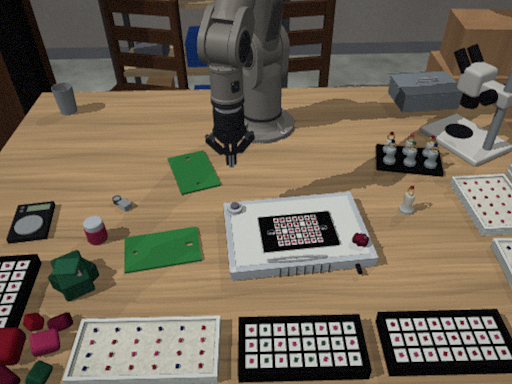

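The plate is square to the box, the button is up, the tool is clear and the other things haven't moved. One last check: fit the final plate pose.

```bash
python3 - <<'E'
from fit import *
T=load('t12'); tb=c2f([(48,88),(722,38),(68,557)],135,115,5)
b=least_squares(lambda x:(proj(T,boxpts(x,[(125,180,36),(125,-180,36),(-125,180,36)]))-tb).ravel(),B).x
tp=c2f([(207,167),(568,140),(584,364),(218,392)],135,115,5)
for z in (43,50):
    o=least_squares(lambda x:(proj(T,boxpts(x,[(60,95,z),(60,-95,z),(-60,-95,z),(-60,95,z)]))-tp).ravel(),B);d=o.x-b
    c,s=np.cos(b[2]),np.sin(b[2]);print(z,c*d[0]+s*d[1],-s*d[0]+c*d[1],d[2],np.abs(o.fun).max())
arm.finish_job()
E
```

```text
43 14.318485279845001 2.4297684160782294 -0.00021933007740113086 0.4696297896989847
50 12.975410485703172 1.8778832520243418 -0.00024202839718674707 0.7512116007123382
the job is handed in; nothing more can be done
```

I pushed the plate right from its left edge, then away from the robot along its near edge, until both holes dropped over the pins. I then pressed the button to its stop at about 19 N, let it go, backed off and handed the job in at about 14 s of the 51 s allowed. The hand-in gives no verdict.

- **Plate:** it lies flat and square to the box. The top-camera fit puts it about 0.7 mm short of home and 2.4 mm to the left, turned by less than 0.001 rad. Both pins show inside their holes.
- **Left offset:** the wrist camera gave under 1 mm, so the two cameras disagree by about 2 mm, roughly the calibration error. Either way it is within the 3.5 mm limit for the round hole, and the hole's fit over the pin allows only about 2 mm.
- **Light:** the box top got brighter when the button was pressed and stayed bright after release. The button looks up again.
- **Everything else:** the other things look where they were, judged by eye only. The robot touches nothing, and the wrist force is near zero.

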